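Sort the parts salvaged from an amplifier

ROBOT

A 7-joint arm with a two-finger parallel gripper is mounted at the origin on the work surface. World frame = base frame: x ahead of the robot, y to its left, z up, the work surface at z = 0. Lengths are in m, angles in rad, forces in N, time in s.
With the tool pointing down it reaches from about 0.425 to 0.875 m from the base axis. Payload 4.7 kg.
Tool frame: the origin (TCP) lies at the very end of the fingers, on their centre line; the grasp point (between the pads) lies 19 mm behind it; z points along the fingers, y is the line along which they close (so a half turn about z gives the same grasp; the last joint's range is limited). The gripper opens to 87 mm and grips with 3 to 60 N. Pads are 19 mm wide; open, the fingers measure 117 mm over their backs; the gripper's body (75 mm by 190 mm) begins 51 mm behind the grasp point.
Start: joints at [1.199, 0.321, -0.07, 1.45, 0.023, 1.371, -0.057], TCP at [0.245, -0.602, 0.223] pointing down, gripper open.
Joint ranges: [-2.86, 2.86], [-0.3, 2.09], [-1.38, 1.24], [0.06, 2.45], [-1.56, 4.7], [0.09, 2.05], [-2.69, 2.69]. Speed limits (rad/s): [2.57, 2.57, 3.14, 3.14, 3.14, 3.14, 3.14].

INTERFACE

Orientations are given as a rotation vector (axis times angle).
In Python, from station import * gives the robot as it stands.
- The arm moves only by the tool arm_command, never from a script. Its argument "steps" is a list of rows, each a list of 3 entries, a list of its own where there are three numbers: the shift along the tool's x, y, z in m, then the turn, a rotation vector about the tool's x, y, z in rad, then the opening, from 0 (shut) to 1 (fully open). A call has 1 to 10 rows; each row is the pose to reach, as a shift and turn from the pose commanded when the call began, along the tool's axes at that moment; what a row does not reach only later rows make up. A row lasts 1/10 s, in which the tool goes at most 50 mm and 8.59 degrees, less where a joint would pass 70% of its speed; a pose out of reach is approached as far as the arm can. A call with a gripper value outside its range is refused whole. The fingers move at their own pace and stop on an object; "force" is the grip in N (left out, the last holds). Time passes only in rows, so rows that repeat a pose let the fingers close. It gives the time, the measured TCP pose, the force, the opening and the grip force at its end, in the units of the state.
- read_state(): the state, without advancing time (a new reading comes with each control period).
- grab_frame(name): name is "side" or "top" or "wrist"; returns (picture, depth): 384x512x3 uint8, red, green, blue; 384x512 float32, m along the optical axis (not along the pixel's ray), 0 where there is no reading.
- camera_model(name): a dict with "fx", "fy", "cx", "cy" (pixels), "position" and "attitude" of the camera in the world; the wrist camera has in their place "hand_eye" (4x4, takes a point from camera to tool coordinates, whose origin is the TCP and whose axes are the flange's). Camera axes: x right, y down, z forward; pixel columns grow to the right and rows downward; lengths in m; the calibration is good to about 2 mm. A picture is of the moment at which its call begins: read the wrist's pose just before it. camera_model takes no time and is no camera call.
- hand_in(): hands the job in; it is judged then, once.
The state is a dict: "clock": time; "q": joint angles; "joint_vel": joint speeds; "joint_torque": joint torques, N m; "eef_pos": TCP position; "tcp_rot": TCP orientation; "ft_force": force on the tool from outside, world axes, zero at the start; "torque": the same for the moment, N m; "gripper_width": finger opening in m; "grasp_force": force on a finger pad.
Only numpy, scipy, OpenCV 4.12 (cv2) and the standard library are available. Lean on these libraries where they do the work, as an engineer would, in place of code of your own. Each camera call takes 0.05 s, during which the arm holds its last target. There are 200 camera calls.

TASK

Sort the five parts salvaged from the amplifier into the trays: both capacitors into the red tray, both heat sinks into the white tray and the transformer into the green tray. Each must stand upright on its tray's floor. Leave the solder reel and the little circuit board where they lie.

Things in the scene. Friction and masses are not known exactly. Their poses are not given: they have to be found in the camera images.
- tray_red: Red tray, open on top, fixed to the bench: outside 128 (x) by 160 (y) by 20 high, walls and floor 4 thick. Origin: centre of the underside; x across the short side, y along the long side, z up. It lies roughly with its long side across in front of the robot. For the capacitors. Sizes in mm.
- tray_white: White tray, open on top, fixed to the bench: outside 128 (x) by 160 (y) by 20 high, walls and floor 4 thick. Origin: centre of the underside; x across the short side, y along the long side, z up. It lies roughly with its long side across in front of the robot. For the heat sinks. Sizes in mm.
- tray_green: Green tray, open on top, fixed to the bench: outside 128 (x) by 160 (y) by 20 high, walls and floor 4 thick. Origin: centre of the underside; x across the short side, y along the long side, z up. It lies roughly with its long side across in front of the robot. For the transformer. Sizes in mm.
- cap_blue_center (a point): Blue-sleeved electrolytic capacitor, a loose can 35 in diameter and 45 tall with a silver disc in its top, standing upright on the bench. The point is its centre, 22.5 above its underside; z is the can's axis. About 45 g. Belongs in the red tray. Sizes in mm.
- cap_brown_center (a point): Brown-sleeved electrolytic capacitor, a loose can 35 in diameter and 45 tall with a silver disc in its top, standing upright on the bench. The point is its centre, 22.5 above its underside; z is the can's axis. About 45 g. Belongs in the red tray. Sizes in mm.
- sink_silver_center (a point): Silver finned heat sink, a loose block 46 (x) by 34 (y) by 42 high (z) with upright fins, standing on the bench; hold it across the fin edges, 34 apart along y. The point is its centre, 21 above its underside. About 60 g. Belongs in the white tray. Sizes in mm.
- sink_black_center (a point): Black finned heat sink, a loose block 46 (x) by 34 (y) by 42 high (z) with upright fins, standing on the bench; hold it across the fin edges, 34 apart along y. The point is its centre, 21 above its underside. About 60 g. Belongs in the white tray. Sizes in mm.
- transformer_center (a point): Small loose transformer, a yellow-taped winding 30 (x) by 36 (y) on a dark core and base, 44 (x) by 36 (y) by 36 high (z) overall; hold it by the yellow winding, 36 apart along y. The point is its centre, 18 above its underside. About 85 g. Belongs in the green tray. Sizes in mm.
- reel_center (a point): Loose white solder reel with a black hole in its middle and grey metal winding, 48 in diameter, 28 high, lying flat among the parts; not to be disturbed. The point is its centre, 14 above the bench. Sizes in mm.
- board_center (a point): Loose little green circuit board, 40 (x) by 50 (y), 9 high with its chips, lying among the parts; not to be disturbed. The point is the centre of its 4-thick plate. Sizes in mm.
There are look-alikes about, which are no part of the job. What is shaped like the part that bears transformer_center but pink or turquoise is not meant. Several things look just like the part that bears cap_brown_center: the one meant starts farthest from the robot's base.

How it is judged:
At the end, for the whole second after the job is handed in: Capacitors in the red tray, heat sinks in the white, transformer in the green: each inside the walls (centre within 52 mm of the tray's middle along x, 68 mm along y), upright to 0.15 rad, standing on the tray's floor to 6 mm, and at rest (x of cap_blue_center in the frame of tray_red between -0.052 and 0.052 m and y of cap_blue_center in the frame of tray_red between -0.068 and 0.068 m and z of cap_blue_center in the frame of tray_red between 0.0205 and 0.0325 m and angle between each of cap_blue_center, cap_brown_center, sink_silver_center, sink_black_center, transformer_center's own z axis and vertical below 0.15 rad and linear speed of each of cap_blue, cap_brown, sink_silver, sink_black, transformer below 0.02 m/s and angular speed of each of cap_blue, cap_brown, sink_silver, sink_black, transformer below 0.3 rad/s and x of cap_brown_center in the frame of tray_red between -0.052 and 0.052 m and y of cap_brown_center in the frame of tray_red between -0.068 and 0.068 m and z of cap_brown_center in the frame of tray_red between 0.0205 and 0.0325 m and x of sink_silver_center in the frame of tray_white between -0.052 and 0.052 m and y of sink_silver_center in the frame of tray_white between -0.068 and 0.068 m and z of sink_silver_center in the frame of tray_white between 0.019 and 0.031 m and x of sink_black_center in the frame of tray_white between -0.052 and 0.052 m and y of sink_black_center in the frame of tray_white between -0.068 and 0.068 m and z of sink_black_center in the frame of tray_white between 0.019 and 0.031 m and x of transformer_center in the frame of tray_green between -0.052 and 0.052 m and y of transformer_center in the frame of tray_green between -0.068 and 0.068 m and z of transformer_center in the frame of tray_green between 0.016 and 0.028 m); the robot touches nothing.
It fails at once if the solder reel is moved more than 20 mm (distance of reel_center from where it was at the start of the episode above 0.02 m).
It fails at once if the little circuit board is moved more than 20 mm (distance of board_center from where it was at the start of the episode above 0.02 m).
It also fails if it takes over 112 s, if anything falls off the work surface, if the arm or the gripper's body presses on something with over 40 N, if the wrist force passes 120 N, or if a joint passes its speed limit or range.

## Working session

There is one attempt and no reset: what is moved stays moved. The work goes in short steps, Python scripts to look and compute and a tool call to move; the robot and the scene stay as the last step left them, time stands still between calls to the robot, and variables do not carry over. Pictures are saved under pics/ and viewed, at most 14 in all, crops included, and the job is handed in when it is done.

Besides the shell and the picture viewer there is one more tool, called as name(argument=value, ...) on one line, values as JSON. arm_command: Moves the arm, as the interface text tells. Its arguments: {"type":"object","properties":{"steps":{"type":"array"},"force":{"type":"number"}},"required":["steps"]}

```bash
ls; mkdir -p pics
python3 - <<'E'
from station import *
import cv2,numpy as np
s=read_state();print(s)
for n in("top","side"):
    p,d=grab_frame(n);cv2.imwrite(f"pics/{n}0.png",p[:,:,::-1]);np.savez(f"{n}0.npz",p=p,d=d);print(n,camera_model(n))
print(camera_model("wrist"))
E
```

```text
pics
{'clock': 0.0, 'q': array([ 1.1990824 ,  0.32180769, -0.07008686,  1.45166647,  0.02262084,
        1.37079762, -0.05687711]), 'joint_vel': array([ 0.00106892,  0.00100086, -0.00109002,  0.00099962, -0.00040547,
       -0.00076129,  0.00036774]), 'joint_torque': array([ 3.70140642e-04, -4.91284025e+01, -4.04076716e-01, -3.12526488e+01,
       -6.39911927e-02,  4.35965171e-02,  1.68298247e-04]), 'eef_pos': array([ 0.24434451, -0.60173147,  0.22147576]), 'tcp_rot': array([-3.08150471e+00, -6.02023941e-01,  7.50221933e-04]), 'ft_force': array([0.21744291, 0.49004628, 0.65161732]), 'torque': array([-0.08242919, -0.02944245,  0.00248172]), 'grasp_force': 0.0, 'gripper_width': 0.0871180838028686}
top {'fx': 365.2320574995171, 'fy': 365.2320574995171, 'cx': 252.55540911157163, 'cy': 190.75030394560324, 'position': array([0.31819926, 0.0036748 , 1.03767895]), 'attitude': array([-2.05862579,  2.1698921 , -0.21873233])}
side {'fx': 354.5113341237511, 'fy': 354.5113341237511, 'cx': 258.512350068809, 'cy': 195.0977943573604, 'position': array([0.20802381, 0.43472493, 0.68860697]), 'attitude': array([-0.81798115,  2.65521157, -0.94374232])}
{'fx': 308.8569939013901, 'fy': 308.8569939013901, 'cx': 263.2201964758283, 'cy': 192.2104296090415, 'hand_eye': array([[-3.73504920e-04, -9.51758432e-01, -3.06848086e-01,
         8.60368335e-02],
       [ 9.99999897e-01, -4.35095973e-04,  1.32317527e-04,
         6.75039255e-04],
       [-2.59442689e-04, -3.06848004e-01,  9.51758496e-01,
        -1.62287996e-01],
       [ 0.00000000e+00,  0.00000000e+00,  0.00000000e+00,
         1.00000000e+00]])}
```

View pics/top0.png

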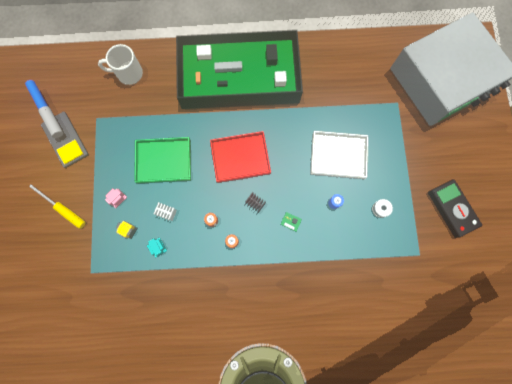

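View pics/side0.png

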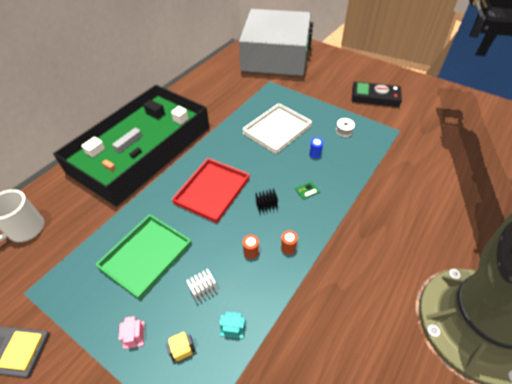

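The top view shows the green tray at (163,160), red at (240,157) and white at (340,155). The parts are the silver sink (164,211), yellow transformer (125,229), black sink (255,203) and blue capacitor (336,201). Of the two brown capacitors at (210,219) and (231,241), the first is farther from the base. The board is at (291,222) and the reel at (383,208).

```bash
cat > h.py <<'E'
from station import *
import cv2,numpy as np
from scipy.spatial.transform import Rotation as R
def campose(n,s=None):
    c=camera_model(n)
    if n!="wrist": return c,R.from_rotvec(c["attitude"]).as_matrix(),np.array(c["position"])
    T=c["hand_eye"];A=R.from_rotvec(s["tcp_rot"]).as_matrix()
    return c,A@T[:3,:3],A@T[:3,3]+s["eef_pos"]
def cloud(n,d,s=None):
    c,A,t=campose(n,s);v,u=np.mgrid[:d.shape[0],:d.shape[1]]
    P=np.stack([(u-c["cx"])/c["fx"]*d,(v-c["cy"])/c["fy"]*d,d],-1)
    W=P@A.T+t;W[d==0]=np.nan;return W
def blobs(n,p,d,s=None,lo=.018,hi=.06,amin=15):
    """components of raised pixels: top-face points' rect, median colour"""
    W=cloud(n,d,s);z=W[...,2]
    m=((z>lo)&(z<hi)&(W[...,0]>.33)&(W[...,0]<.8)&(abs(W[...,1])<.5)).astype(np.uint8)
    k,L,st,ce=cv2.connectedComponentsWithStats(m)
    for i in range(1,k):
        if st[i,4]<amin: continue
        q=W[L==i];zt=np.percentile(q[:,2],90);q2=q[q[:,2]>zt-.008]
        r=cv2.minAreaRect((q2[:,:2]*1000).astype(np.float32))
        print(n,ce[i].round(),st[i,4],"rect c",np.round(r[0],1),"sz",np.round(r[1],1),"a",round(r[2],1),"mean",(q2[:,:2].mean(0)*1000).round(1),"zt",round(zt*1000,1),np.median(p[L==i],0))
def go(pos,yaw,s=None):
    """shift/turn in tool axes for TCP target pos, tool pointing down, tool y axis at world angle yaw (deg, mod 180)"""
    s=s or read_state();A=R.from_rotvec(s["tcp_rot"])
    best=None
    for k in(0,180):
        a=np.radians(yaw+k);y=np.array([np.cos(a),np.sin(a),0]);z=np.array([0,0,-1.]);x=np.cross(y,z)
        B=R.from_matrix(np.stack([x,y,z],1));t=(A.inv()*B).as_rotvec()
        if best is None or np.linalg.norm(t)<np.linalg.norm(best): best=t
    print("shift",A.inv().apply(np.array(pos)-s["eef_pos"]).round(4),"turn",best.round(3))
E
python3 - <<'E'
from h import *
for n in("top","side"):
    f=np.load(n+"0.npz");p,d=f["p"],f["d"];blobs(n,p,d)
f=np.load("top0.npz");p,d=f["p"],f["d"];W=cloud("top",d);hsv=cv2.cvtColor(p,cv2.COLOR_RGB2HSV)
print("mat z",np.nanmedian(W[120:130,100:130,2]))
m={"red":(hsv[...,0]<8)&(hsv[...,1]>170),"green":(abs(hsv[...,0].astype(int)-60)<12)&(hsv[...,1]>150),"white":(hsv[...,1]<40)&(hsv[...,2]>150)}
for k,v in m.items():
    v=v.copy();v[:128]=0;v[190:]=0;v[:,:130]=0;v[:,372:]=0
    q=W[v];q=q[~np.isnan(q[:,0])];r=cv2.minAreaRect((q[:,:2]*1000).astype(np.float32));print(k,r,q.mean(0).round(4))
g=(abs(hsv[...,0].astype(int)-60)<12)&(hsv[...,1]>120);g[:205]=0;print("board",np.nanmean(W[g],0))
E
```

```text
top [415.  94.] 54 rect c [ 791.4 -496.9] sz [17.   4.8] a 28.5 mean [ 791.2 -496.1] zt 55.0 [103. 107. 104.]
top [272.  97.] 32 rect c [799.2 -71.8] sz [ 1.6 52.2] a 0.9 mean [799.3 -74.9] zt 58.1 [64. 73. 62.]
top [284.  97.] 18 rect c [ 799.3 -113.2] sz [ 1.2 17.6] a 2.5 mean [ 799.4 -115.1] zt 54.2 [65.  74.  64.5]
top [241. 100.] 21 rect c [799.4  19.6] sz [ 0.7 14.7] a 1.0 mean [799.5  20.4] zt 51.7 [65. 68. 57.]
top [251.  99.] 15 rect c [799.6 -15.3] sz [0.6 3. ] a 3.1 mean [799.5 -14.6] zt 54.1 [65. 70. 58.]
top [199. 102.] 21 rect c [799.7 138.1] sz [0.6 8.4] a 1.2 mean [799.7 138.8] zt 56.6 [60. 66. 54.]
top [207. 101.] 34 rect c [798.9 113.8] sz [ 1.6 28.5] a 0.7 mean [799.1 114. ] zt 57.1 [61. 67. 55.]
top [223. 100.] 29 rect c [799.3  64.7] sz [ 1.3 23.6] a 1.0 mean [799.3  65.7] zt 57.1 [63. 68. 55.]
top [315. 169.] 25 rect c [ 582.7 -186.1] sz [45.1 23.5] a 39.8 mean [ 582.2 -187. ] zt 21.3 [255. 255. 255.]
top [114. 196.] 195 rect c [531.6 387.7] sz [34.7 42.6] a 45.4 mean [531.4 387.5] zt 35.9 [255. 199. 218.]
top [255. 201.] 161 rect c [495.9  -9. ] sz [46.4 34.2] 
[... 3414 characters left out ...]
] zt 37.2 [255. 233. 248.]
side [179. 346.] 517 rect c [439.1 358.3] sz [43.9 36.3] a 57.7 mean [438.1 359. ] zt 37.2 [255. 255. 163.]
side [ 35. 337.] 56 rect c [674.8 494.7] sz [24.1 10.5] a 0.4 mean [673.1 495.9] zt 21.1 [255. 255. 152.]
mat z -0.0012796568201487446
red ((634.876708984375, 30.351856231689453), (121.70633697509766, 151.3484649658203), 6.003438949584961) [0.6579 0.0436 0.0027]
green ((637.0862426757812, 270.0975341796875), (124.52505493164062, 126.7026138305664), 89.60365295410156) [0.6416 0.2812 0.003 ]
white ((637.2800903320312, -118.74322509765625), (476.0788269042969, 158.4208221435547), 88.439453125) [ 0.6279 -0.2527  0.0044]
board [ 0.43926908 -0.10989417  0.0025151 ]
```

Run:
```python
from h import *
for n in("top","side"):
    f=np.load(n+"0.npz");p,d=f["p"],f["d"];W=cloud(n,d);h=cv2.cvtColor(p,cv2.COLOR_RGB2HSV).astype(int)
    m={"red":((h[...,0]<8)|(h[...,0]>173))&(h[...,1]>130),"green":(abs(h[...,0]-62)<15)&(h[...,1]>100),"white":(h[...,1]<45)&(h[...,2]>150)}
    for k,v in m.items():
        v=v&(W[...,0]>.55)&(W[...,0]<.735)&(abs(W[...,1])<.42)&(W[...,2]<.03)
        k2,L,st,ce=cv2.connectedComponentsWithStats(v.astype(np.uint8));i=1+st[1:,4].argmax()
        q=W[L==i];q=q[q[:,2]>-.01];r=cv2.minAreaRect((q[:,:2]*1000).astype(np.float32));print(n,k,np.round(r[0],1),np.round(r[1],1),round(r[2],1))
go([.4865,-.2345,.08],180-68)
```

```text
top red [635.2  27.4] [127.5 158.4] 6.4
top green [638.4 258.4] [129.4 167.6] 0.2
top white [ 629.7 -267. ] [169.3 142.5] 81.3
side red [642.4  30.2] [142.2 161.5] 6.7
side green [646.5 251.7] [148.8 169.7] 0.3
side white [ 635.6 -274.9] [189.6 153. ] 81.6
shift [ 0.3626 -0.2489  0.142 ] turn [-0.002  0.     0.002]
```

arm_command(steps=[[[0.363,-0.249,0.142],[0,0,0],1],[[0.363,-0.249,0.142],[0,0,0],1],[[0.363,-0.249,0.142],[0,0,0],1],[[0.363,-0.249,0.142],[0,0,0],1],[[0.363,-0.249,0.142],[0,0,0],1],[[0.363,-0.249,0.142],[0,0,0],1],[[0.363,-0.249,0.142],[0,0,0],1],[[0.363,-0.249,0.142],[0,0,0],1],[[0.363,-0.249,0.142],[0,0,0],1],[[0.363,-0.249,0.142],[0,0,0],1]], force=20)

```text
clock: 1.1
eef_pos: [0.489, -0.2278, 0.0787]
tcp_rot: [-3.076, -0.615, 0.001]
ft_force: [0.3, 0.1, 0.3]
gripper_width: 0.0869
grasp_force: 0.0
```

Run:
```python
from h import *
s=read_state();print(s["eef_pos"],s["q"]);p,d=grab_frame("wrist");cv2.imwrite("pics/w1.png",p[:,:,::-1])
blobs("wrist",p,d,s,amin=300)
go([.4865,-.2345,.012],180-68)
```

```text
[ 0.48902948 -0.22780378  0.07872604] [ 0.71228921  0.23079033 -0.35989487  1.87998543  0.08889379  1.04946984
 -0.8598104 ]
wrist [363. 108.] 2608 rect c [ 610.5 -260.3] sz [160.4  93. ] a 81.9 mean [ 585.3 -264.8] zt 20.9 [233. 231. 219.]
wrist [271. 224.] 2287 rect c [ 487.4 -235.2] sz [34.1 34.3] a 63.6 mean [ 488.6 -234.5] zt 46.0 [ 37.  65. 104.]
shift [-0.0046  0.0049  0.0667] turn [-0.004 -0.     0.01 ]
```

View pics/w1.png

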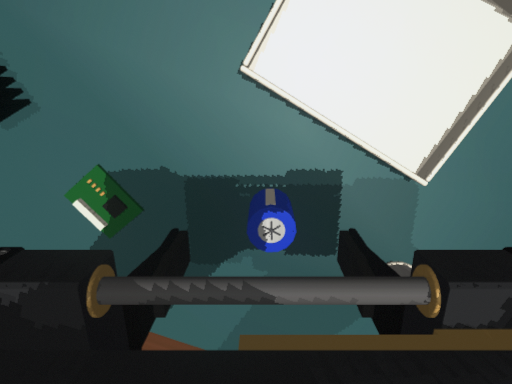

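The blue can is at (271,231), between the fingers. The near corners of the white tray are at (243,68) and (425,183), and the board is off to the side at (104,201).

arm_command(steps=[[[-0.005,0.005,0.03],[0,0,0],1],[[-0.005,0.005,0.067],[0,0,0],1],[[-0.005,0.005,0.067],[0,0,0],1],[[-0.005,0.005,0.067],[0,0,0],0.2],[[-0.005,0.005,0.067],[0,0,0],0.2],[[-0.005,0.005,0.067],[0,0,0],0.2],[[-0.005,0.005,0.067],[0,0,0],0.2],[[-0.005,0.005,0.067],[0,0,0],0.2],[[-0.005,0.005,0.067],[0,0,0],0.2],[[-0.005,0.005,0.067],[0,0,0],0.2]])

```text
clock: 2.15
eef_pos: [0.4845, -0.2414, 0.0137]
tcp_rot: [3.083, 0.602, 0.0]
ft_force: [-1.1, -0.1, -0.6]
gripper_width: 0.039
grasp_force: 0.2
```

Run:
```python
from h import *
A0=[0.48902948,-0.22780378,0.07872604]
s0=dict(eef_pos=np.array(A0),tcp_rot=np.array([-3.076,-.615,.001]))
c,A,t=campose("wrist",s0)
for u,v in((243,70),(425,183)):
    r=A@np.array([(u-c["cx"])/c["fx"],(v-c["cy"])/c["fy"],1]);print(t+r*(.02-t[2])/r[2])
s=read_state();print(s["eef_pos"])
go([.635,-.005,.10],6.5)
```

```text
[ 0.57672844 -0.17716182  0.02      ]
[ 0.55582208 -0.33064417  0.02      ]
[ 0.48446337 -0.24135028  0.01371485]
shift [ 0.2284 -0.1623 -0.0863] turn [ 0.     0.    -1.298]
```

arm_command(steps=[[[0,0,0],[0,0,0],0.2],[[0,0,0],[0,0,0],0.2],[[0,0,-0.04],[0,0,0],0.2],[[0,0,-0.086],[0,0,0],0.2],[[0.232,-0.16,-0.086],[0,0,-1.298],0.2],[[0.232,-0.16,-0.086],[0,0,-1.298],0.2],[[0.232,-0.16,-0.086],[0,0,-1.298],0.2],[[0.232,-0.16,-0.086],[0,0,-1.298],0.2],[[0.232,-0.16,-0.086],[0,0,-1.298],0.2],[[0.232,-0.16,-0.086],[0,0,-1.298],0.2]])

```text
clock: 3.15
eef_pos: [0.6405, -0.0012, 0.0996]
tcp_rot: [-2.504, -1.895, -0.004]
ft_force: [-0.1, 0.1, -1.0]
gripper_width: 0.0337
grasp_force: 20.0
```

```bash
python3 -c "
from h import *
s=read_state();print(s['gripper_width'],s['grasp_force'],s['eef_pos'],s['q'][6])
go([.639,-.004,.10],6.5)"
```

```text
0.03369825682461197 19.996823309920728 [ 0.64054996 -0.0012233   0.09958023] -0.5006535258285651
shift [-0.0031 -0.0007 -0.0004] turn [ 0.001 -0.002 -0.389]
```

arm_command(steps=[[[-0.003,-0.001,0],[0,0,-0.389],0.2],[[-0.003,-0.001,0],[0,0,-0.389],0.2],[[-0.003,-0.001,0.03],[0,0,-0.389],0.2],[[-0.003,-0.001,0.06],[0,0,-0.389],0.2],[[-0.003,-0.001,0.074],[0,0,-0.389],0.2],[[-0.003,-0.001,0.08],[0,0,-0.389],0.2],[[-0.003,-0.001,0.08],[0,0,-0.389],0.2],[[-0.003,-0.001,0.08],[0,0,-0.389],0.2]])

```text
clock: 3.95
eef_pos: [0.6385, -0.0083, 0.0208]
tcp_rot: [2.102, 2.333, 0.002]
ft_force: [0.7, -0.0, -0.5]
gripper_width: 0.0334
grasp_force: 20.0
```

arm_command(steps=[[[0,0,0.003],[0,0,0],0.2],[[0,0,0.003],[0,0,0],0.2],[[0,0,0.003],[0,0,0],0.65],[[0,0,0.003],[0,0,0],0.65],[[0,0,0.003],[0,0,0],0.65],[[0,0,0.003],[0,0,0],0.65],[[0,0,-0.04],[0,0,0],0.65],[[0,0,-0.08],[0,0,0],0.65],[[0,0,-0.08],[0,0,0],0.8],[[0,0,-0.08],[0,0,0],1]])

```text
clock: 4.95
eef_pos: [0.638, -0.0086, 0.1006]
tcp_rot: [2.102, 2.332, 0.002]
ft_force: [-0.2, -0.7, -0.5]
gripper_width: 0.0661
grasp_force: 0.0
```

```bash
python3 -c "
from h import *
s=read_state();print(s['gripper_width'],s['grasp_force'],s['eef_pos'],s['q'][6])
p,d=grab_frame('wrist');cv2.imwrite('pics/w2.png',p[:,:,::-1]);blobs('wrist',p,d,s,amin=300)
go([.4957,-.0082,.10],139.6);go([.4957,-.0082,.10],139.6+180)"
```

```text
0.06606948984867428 0.0 [ 0.63803785 -0.00856589  0.10064832] -0.13559840053317795
wrist [20. 13.] 1150 rect c [464.3 108.2] sz [20.9  9.1] a 48.9 mean [466.9 108.1] zt 45.0 [131.  63.  37.]
wrist [266. 106.] 2959 rect c [637.2  33.4] sz [128.2 149.2] a 6.6 mean [633.9  63.6] zt 20.9 [203.  61.  58.]
wrist [ 82. 186.] 3537 rect c [497.5  -8.4] sz [47.7 34.4] a 50.1 mean [498.   -7.9] zt 42.7 [22. 31. 32.]
wrist [264. 202.] 2003 rect c [639.8  -4.8] sz [34.1 34.6] a 59.2 mean [639.4  -3.7] zt 50.1 [ 89.  87. 183.]
wrist [263. 244.] 518 rect c [644.4 -49.6] sz [98.3  5.1] a 6.5 mean [643.5 -49.3] zt 20.9 [244.   90.   86.5]
shift [ 0.0152 -0.1404 -0.0008] turn [-0.     0.001  0.809]
shift [ 0.0152 -0.1404 -0.0008] turn [-0.     0.001  0.809]
```

View pics/w2.png

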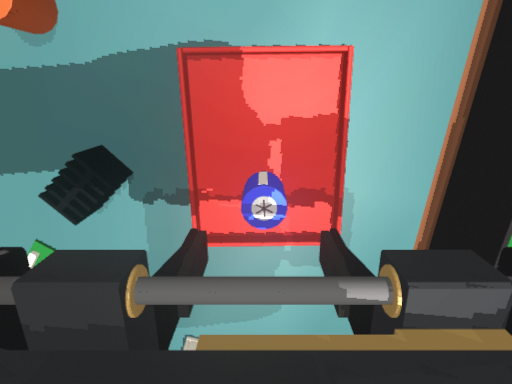

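The blue capacitor stands in the red tray at (264,205), measured at (640,-5) mm. The black sink is at (86,185). Next is the black sink.

arm_command(steps=[[[0.015,-0.139,0],[0,0,0.809],1],[[0.015,-0.139,0],[0,0,0.809],1],[[0.015,-0.139,0],[0,0,0.809],1],[[0.015,-0.139,0],[0,0,0.809],1],[[0.015,-0.139,0.02],[0,0,0.809],1],[[0.015,-0.139,0.04],[0,0,0.809],1],[[0.015,-0.139,0.04],[0,0,0.809],1],[[0.015,-0.139,0.04],[0,0,0.809],1]])

```text
clock: 5.8
eef_pos: [0.4965, -0.0079, 0.0586]
tcp_rot: [-2.849, -1.32, 0.003]
ft_force: [0.1, 0.3, 0.0]
gripper_width: 0.0872
grasp_force: 0.0
```

```bash
python3 -c "
from h import *
s=read_state();print(s['gripper_width'],s['eef_pos'],s['q'][6],max(abs(s['joint_vel'])))
go([.497,-.0083,.011],139.8)"
```

```text
0.0872487194978859 [ 0.49650825 -0.00789604  0.05860378] -0.849327858985049 0.029296508932228058
shift [0.0001 0.0008 0.0476] turn [-0.002  0.001 -0.002]
```

arm_command(steps=[[[0,0.001,0.047],[0,0,0],1],[[0,0.001,0.047],[0,0,0],0.2],[[0,0.001,0.047],[0,0,0],0.2],[[0,0.001,0.047],[0,0,0],0.2],[[0,0.001,0.047],[0,0,0],0.2],[[0,0.001,0.047],[0,0,0],0.2],[[0,0.001,0.047],[0,0,0],0.2],[[0,0.001,0.047],[0,0,0],0.2],[[0,0.001,0.047],[0,0,0],0.2],[[0,0.001,0.047],[0,0,0],0.2]])

```text
clock: 6.8
eef_pos: [0.4983, -0.0087, 0.0128]
tcp_rot: [2.852, 1.318, -0.0]
ft_force: [-0.7, 0.4, 3.0]
gripper_width: 0.0339
grasp_force: 20.0
```

```bash
python3 -c "
from h import *
s=read_state();print(s['gripper_width'],s['grasp_force'],s['eef_pos'],s['q'][6])
go([.635,-.228,.10],-8.);go([.625,-.228,.10],82.)"
```

```text
0.03392892198413889 20.00028659356758 [ 0.49834801 -0.00865729  0.01275307] -0.8975655712780556
shift [-0.0785  0.2462 -0.0872] turn [ 0.     0.    -0.565]
shift [-0.085   0.2386 -0.0872] turn [0.    0.    1.006]
```

arm_command(steps=[[[0,0,-0.045],[0,0,0],0.2],[[0,0,-0.087],[0,0,0],0.2],[[-0.077,0.248,-0.087],[0,0,-0.565],0.2],[[-0.077,0.248,-0.087],[0,0,-0.565],0.2],[[-0.077,0.248,-0.087],[0,0,-0.565],0.2],[[-0.077,0.248,-0.087],[0,0,-0.565],0.2],[[-0.077,0.248,-0.087],[0,0,-0.565],0.2],[[-0.077,0.248,-0.087],[0,0,-0.565],0.2],[[-0.077,0.248,-0.087],[0,0,-0.565],0.2],[[-0.077,0.248,-0.087],[0,0,-0.565],0.2]])

```text
clock: 7.8
eef_pos: [0.6368, -0.2262, 0.0989]
tcp_rot: [-2.369, -2.061, -0.0]
ft_force: [-0.0, 1.9, -0.4]
gripper_width: 0.0337
grasp_force: 20.0
```

```bash
python3 -c "
from h import *
s=read_state();print(s['gripper_width'],s['grasp_force'],s['eef_pos'],s['q'][6])
p,d=grab_frame('wrist');cv2.imwrite('pics/w3.png',p[:,:,::-1]);blobs('wrist',p,d,s,amin=300)
go([.635,-.230,.0175],-8.)"
```

```text
0.03366819539078154 20.00011307420209 [ 0.63680163 -0.22617306  0.09891684] -0.022063097348534524
wrist [261. 181.] 1865 rect c [ 632.4 -233.6] sz [102.  128.2] a 81.9 mean [ 638.4 -210.2] zt 20.8 [239. 234. 222.]
shift [-0.0048 -0.0012  0.0818] turn [-0.001 -0.001  0.002]
```

View pics/w3.png

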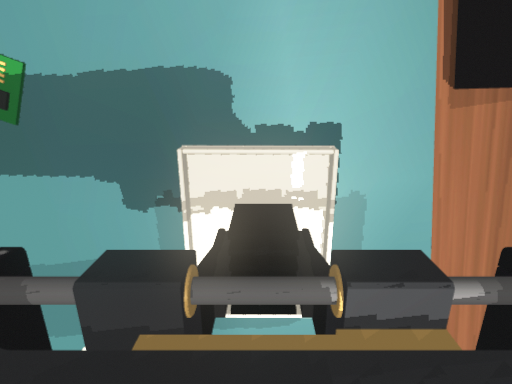

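The black sink is held over the white tray, whose far end is at row 148 (columns 180–337). That puts the tray's centre at (629,-262.5) mm.

arm_command(steps=[[[-0.005,-0.001,0.04],[0,0,0],0.2],[[-0.005,-0.001,0.07],[0,0,0],0.2],[[-0.005,-0.001,0.082],[0,0,0],0.2],[[-0.005,-0.001,0.082],[0,0,0],0.2],[[-0.005,-0.001,0.082],[0,0,0],0.2]])

```text
clock: 8.35
eef_pos: [0.6362, -0.2315, 0.0186]
tcp_rot: [2.369, 2.062, 0.001]
ft_force: [0.9, -0.3, -0.7]
gripper_width: 0.0339
grasp_force: 20.0
```

arm_command(steps=[[[0,0,0.002],[0,0,0],0.2],[[0,0,0.002],[0,0,0],0.65],[[0,0,0.002],[0,0,0],0.65],[[0,0,0.002],[0,0,0],0.65],[[0,0,0.002],[0,0,0],0.65],[[0,0,-0.04],[0,0,0],0.65],[[0,0,-0.08],[0,0,0],0.65],[[0,0,-0.09],[0,0,0],1],[[0,0,-0.09],[0,0,0],1]])

```text
clock: 9.25
eef_pos: [0.6373, -0.2333, 0.1102]
tcp_rot: [2.368, 2.058, 0.003]
ft_force: [-0.5, -0.8, 0.6]
gripper_width: 0.0657
grasp_force: 0.0
```

```bash
python3 -c "
from h import *
s=read_state();print(s['gripper_width'],s['grasp_force'],s['eef_pos'],s['q'][6])
p,d=grab_frame('wrist');blobs('wrist',p,d,s,amin=300)
go([.4535,.118,.075],140);go([.4535,.118,.075],90);go([.4535,.118,.075],0)"
```

```text
0.06566550452961109 0.0 [ 0.63726297 -0.23326415  0.11023863] -0.011243313938650076
wrist [254. 165.] 1650 rect c [ 633.4 -226.7] sz [ 87.7 128.2] a 81.9 mean [ 635.3 -206.5] zt 20.9 [212. 205. 186.]
wrist [262. 202.] 2714 rect c [ 637.6 -234.2] sz [46.7 33.9] a 82.0 mean [ 637.7 -233.5] zt 46.7 [78. 74. 64.]
shift [ 0.3222 -0.2296  0.0325] turn [0.001 0.    0.558]
shift [ 0.3222 -0.2296  0.0325] turn [ 1.000e-03 -0.000e+00  1.431e+00]
shift [ 0.3222 -0.2296  0.0325] turn [ 0.001  0.001 -0.14 ]
```

arm_command(steps=[[[0.322,-0.23,0.01],[0,0,-0.14],1],[[0.322,-0.23,0.01],[0,0,-0.14],1],[[0.322,-0.23,0.01],[0,0,-0.14],1],[[0.322,-0.23,0.01],[0,0,-0.14],1],[[0.322,-0.23,0.01],[0,0,-0.14],1],[[0.322,-0.23,0.01],[0,0,-0.14],1],[[0.322,-0.23,0.01],[0,0,-0.14],1],[[0.322,-0.23,0.01],[0,0,-0.14],1],[[0.322,-0.23,0.03],[0,0,-0.14],1],[[0.322,-0.23,0.03],[0,0,-0.14],1]])

```text
clock: 10.3
eef_pos: [0.4492, 0.1182, 0.0744]
tcp_rot: [-2.215, -2.222, 0.008]
ft_force: [-0.5, -0.6, 0.1]
gripper_width: 0.0871
grasp_force: 0.0
```

```bash
python3 -c "
from h import *
s=read_state();print(s['gripper_width'],s['grasp_force'],s['eef_pos'],s['q'])
p,d=grab_frame('wrist');cv2.imwrite('pics/w4.png',p[:,:,::-1]);blobs('wrist',p,d,s,amin=300)
go([.4535,.118,.013],0)"
```

```text
0.08714793683484526 0.0 [0.44921622 0.11819174 0.07442082] [ 0.4861477   0.12901661 -0.83307354  2.03911076  0.11041766  1.02458676
 -0.39778626]
wrist [157.   4.] 304 rect c [383.  252.7] sz [21.1  5. ] a 0.6 mean [386.  252.5] zt 33.6 [ 51. 129. 121.]
wrist [319.  28.] 3569 rect c [482.1 241.3] sz [37.1 34. ] a 66.3 mean [481.8 237.7] zt 42.7 [218. 219. 214.]
wrist [466.  84.] 1302 rect c [598.3 216.7] sz [46.2 81.8] a 0.4 mean [583.8 207.7] zt 20.7 [111. 237. 135.]
wrist [269. 219.] 2373 rect c [454.5 118. ] sz [34.1 34.2] a 63.1 mean [454.4 119.1] zt 46.0 [136.  84.  54.]
wrist [453. 233.] 647 rect c [598.5 101. ] sz [79.2 26.4] a 25.1 mean [595.9 100.4] zt 20.7 [253.  80.  75.]
wrist [198. 268.] 438 rect c [400.9  75.8] sz [ 2.9 15.5] a 62.7 mean [399.3  76.8] zt 41.5 [115.  60.  41.]
shift [0.0006 0.0032 0.0625] turn [-0.005  0.001  0.001]
```

View pics/w4.png

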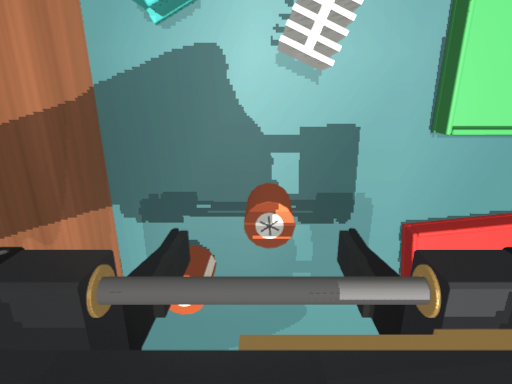

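The brown capacitor is centred between the fingers at (269,220). The look-alike at (195,280) is about 30 mm clear of the left finger.

arm_command(steps=[[[0.001,0.004,0.02],[0,0,0],0.75],[[0.001,0.004,0.06],[0,0,0],0.7],[[0.001,0.004,0.061],[0,0,0],0.7],[[0.001,0.004,0.061],[0,0,0],0.2],[[0.001,0.004,0.061],[0,0,0],0.2],[[0.001,0.004,0.061],[0,0,0],0.2],[[0.001,0.004,0.061],[0,0,0],0.2],[[0.001,0.004,0.061],[0,0,0],0.2],[[0.001,0.004,0.061],[0,0,0],0.2],[[0.001,0.004,0.061],[0,0,0],0.2]])

```text
clock: 11.35
eef_pos: [0.4574, 0.119, 0.0174]
tcp_rot: [2.221, 2.221, 0.0]
ft_force: [-0.4, -1.3, 7.1]
gripper_width: 0.0334
grasp_force: 20.0
```

```bash
python3 -c "
from h import *
s=read_state();print(s['gripper_width'],s['grasp_force'],s['eef_pos'],s['q'][6])
go([.632,.062,.10],6.5)"
```

```text
0.03342250904019708 20.00053830910474 [0.45740207 0.11901073 0.01741263] -0.4947766090971114
shift [-0.0571  0.1747 -0.0824] turn [ 0.001  0.001 -0.113]
```

arm_command(steps=[[[0,0,-0.045],[0,0,0],0.2],[[0,0,-0.085],[0,0,0],0.2],[[-0.057,0.175,-0.085],[0,0,-0.113],0.2],[[-0.057,0.175,-0.085],[0,0,-0.113],0.2],[[-0.057,0.175,-0.085],[0,0,-0.113],0.2],[[-0.057,0.175,-0.085],[0,0,-0.113],0.2],[[-0.057,0.175,-0.085],[0,0,-0.113],0.2],[[-0.057,0.175,-0.085],[0,0,-0.113],0.2]])

```text
clock: 12.15
eef_pos: [0.6315, 0.0622, 0.1007]
tcp_rot: [-2.092, -2.341, 0.001]
ft_force: [-0.2, 1.1, -0.6]
gripper_width: 0.0334
grasp_force: 20.0
```

```bash
python3 -c "
from h import *
s=read_state();print(s['gripper_width'],s['grasp_force'],s['eef_pos'],s['q'][6],s['ft_force'])
go([.632,.062,.0225],6.5)"
```

```text
0.033449129659316 19.99999370891601 [0.63152787 0.06219894 0.10067926] -0.26897218938508777 [-0.18170353  1.05336196 -0.56034242]
shift [-0.0003  0.0006  0.0782] turn [-0.002 -0.001 -0.001]
```

arm_command(steps=[[[0,0,0.04],[0,0,0],0.2],[[0,0,0.07],[0,0,0],0.2],[[0,0,0.078],[0,0,0],0.2],[[0,0,0.078],[0,0,0],0.2],[[0,0,0.078],[0,0,0],0.2]])

```text
clock: 12.65
eef_pos: [0.6317, 0.0629, 0.0247]
tcp_rot: [2.09, 2.344, 0.001]
ft_force: [0.6, 0.3, -1.0]
gripper_width: 0.0333
grasp_force: 20.0
```

arm_command(steps=[[[0,0,0.003],[0,0,0],0.2],[[0,0,0.004],[0,0,0],0.2],[[0,0,0.004],[0,0,0],0.2]])

```text
clock: 12.95
eef_pos: [0.6325, 0.0625, 0.0212]
tcp_rot: [2.091, 2.342, 0.002]
ft_force: [-1.2, 0.4, 5.8]
gripper_width: 0.0335
grasp_force: 20.0
```

Contact with the tray floor (5.8 N), so I release here.

arm_command(steps=[[[0,0,0],[0,0,0],0.65],[[0,0,0],[0,0,0],0.65],[[0,0,0],[0,0,0],0.65],[[0,0,0],[0,0,0],0.65],[[0,0,-0.04],[0,0,0],0.65],[[0,0,-0.08],[0,0,0],0.65],[[0,0,-0.08],[0,0,0],1],[[0,0,-0.08],[0,0,0],1]])

```text
clock: 13.75
eef_pos: [0.6325, 0.0621, 0.1006]
tcp_rot: [2.091, 2.342, 0.002]
ft_force: [-0.7, 0.0, 0.0]
gripper_width: 0.0657
grasp_force: 0.0
```

```bash
python3 -c "
from h import *
s=read_state();print(s['gripper_width'],s['eef_pos'],s['q'][6])
p,d=grab_frame('wrist');blobs('wrist',p,d,s,amin=300)
go([.4824,.246,.10],156.2)"
```

```text
0.06570387529593534 [0.63248727 0.06214183 0.10055217] -0.27058776431920906
wrist [297.  41.] 1645 rect c [640.2 195.4] sz [128.2  40.8] a 0.6 mean [644.5 183.6] zt 20.9 [112. 234. 138.]
wrist [263. 168.] 1608 rect c [632.8  71.5] sz [128.2  72.8] a 6.6 mean [630.8  88.2] zt 20.9 [191.  56.  53.]
wrist [263. 208.] 1998 rect c [634.   61.3] sz [34.2 34. ] a 64.4 mean [634.   62.5] zt 50.0 [176.  85.  52.]
wrist [261. 266.] 799 rect c [638.1   8.2] sz [29.6  9.6] a 6.7 mean [637.8   9.7] zt 48.9 [ 81.  59. 153.]
wrist [264. 310.] 740 rect c [645.3 -35. ] sz [127.5  33.5] a 6.2 mean [646.7 -46.5] zt 21.1 [226.5  84.   80. ]
shift [ 0.1998 -0.1274 -0.001 ] turn [-0.     0.001  0.528]
```

arm_command(steps=[[[0.2,-0.127,0],[0,0,0.528],1],[[0.2,-0.127,0],[0,0,0.528],1],[[0.2,-0.127,0],[0,0,0.528],1],[[0.2,-0.127,0],[0,0,0.528],1],[[0.2,-0.127,0],[0,0,0.528],1],[[0.2,-0.127,0.02],[0,0,0.528],1],[[0.2,-0.127,0.04],[0,0,0.528],1],[[0.2,-0.127,0.04],[0,0,0.528],1],[[0.2,-0.127,0.04],[0,0,0.528],1]])

```text
clock: 14.7
eef_pos: [0.4822, 0.2459, 0.0585]
tcp_rot: [-2.631, -1.715, 0.004]
ft_force: [1.1, -0.8, 0.4]
gripper_width: 0.0868
grasp_force: 0.0
```

```bash
python3 -c "
from h import *
s=read_state();print(s['gripper_width'],s['eef_pos'],s['q'][6])
p,d=grab_frame('wrist');blobs('wrist',p,d,s,amin=300)
go([.4824,.246,.0115],156.2)"
```

```text
0.08675460662053015 [0.482225   0.24594817 0.0585121 ] -1.1418133156336683
wrist [402. 132.] 2649 rect c [609.8 254.9] sz [ 68.7 160.8] a 0.3 mean [589.5 260.7] zt 20.8 [102. 224. 125.]
wrist [122.  91.] 4838 rect c [440.9 357.4] sz [44.1 37. ] a 58.5 mean [442.7 357.3] zt 37.1 [235. 205. 117.]
wrist [264. 226.] 4075 rect c [483.8 245.5] sz [47.2 34.1] a 66.4 mean [484.1 246.2] zt 42.7 [150. 151. 146.]
wrist [124. 238.] 2754 rect c [391.2 274.5] sz [37.3 36.1] a 27.7 mean [393.3 275.2] zt 37.0 [ 52. 133. 125.]
shift [-0.0005 -0.0004  0.0479] turn [-0.001  0.    -0.   ]
```

arm_command(steps=[[[0.001,0,0.02],[0,0,0],0.7],[[0.001,0,0.046],[0,0,0],0.7],[[0.001,0,0.046],[0,0,0],0.7],[[0.001,0,0.046],[0,0,0],0.2],[[0.001,0,0.046],[0,0,0],0.2],[[0.001,0,0.046],[0,0,0],0.2],[[0.001,0,0.046],[0,0,0],0.2],[[0.001,0,0.046],[0,0,0],0.2],[[0.001,0,0.046],[0,0,0],0.2]])

```text
clock: 15.65
eef_pos: [0.4839, 0.2476, 0.0142]
tcp_rot: [2.631, 1.716, 0.001]
ft_force: [-0.1, -0.8, 4.1]
gripper_width: 0.034
grasp_force: 20.0
```

```bash
python3 -c "
from h import *
s=read_state();print(s['gripper_width'],s['grasp_force'],s['eef_pos'],s['q'][6])
go([.6245,-.296,.13],-8)"
```

```text
0.03399510202531895 20.00043764244765 [0.48391394 0.2475888  0.01422281] -1.1884622950626624
shift [-0.4407  0.3479 -0.1157] turn [ 0.001 -0.    -0.275]
```

arm_command(steps=[[[0,0,-0.05],[0,0,0],0.2],[[0,0,-0.1],[0,0,0],0.2],[[-0.441,0.348,-0.11],[0,0,-0.275],0.2],[[-0.441,0.348,-0.11],[0,0,-0.275],0.2],[[-0.441,0.348,-0.11],[0,0,-0.275],0.2],[[-0.441,0.348,-0.11],[0,0,-0.275],0.2],[[-0.441,0.348,-0.11],[0,0,-0.275],0.2],[[-0.441,0.348,-0.11],[0,0,-0.275],0.2],[[-0.441,0.348,-0.11],[0,0,-0.275],0.2],[[-0.441,0.348,-0.11],[0,0,-0.275],0.2]])

```text
clock: 16.65
eef_pos: [0.5808, -0.1305, 0.1203]
tcp_rot: [2.371, 2.06, -0.0]
ft_force: [1.0, 0.4, -0.6]
gripper_width: 0.0338
grasp_force: 20.0
```

```bash
python3 -c "
from h import *
s=read_state();print(s['gripper_width'],s['grasp_force'],s['eef_pos'],s['q'][6])
go([.6245,-.296,.10],-8)"
```

```text
0.033798881866588394 20.00135369366035 [ 0.5807924  -0.1304858   0.12034949] -0.1213600522539683
shift [-0.1578  0.0664  0.0204] turn [-0.  0. -0.]
```

arm_command(steps=[[[-0.152,0.065,0.01],[0,0,0],0.2],[[-0.152,0.065,0.02],[0,0,0],0.2],[[-0.152,0.065,0.02],[0,0,0],0.2],[[-0.152,0.065,0.02],[0,0,0],0.2],[[-0.152,0.065,0.02],[0,0,0],0.2],[[-0.152,0.065,0.02],[0,0,0],0.2]])

```text
clock: 17.25
eef_pos: [0.6239, -0.2862, 0.1]
tcp_rot: [-2.369, -2.06, -0.001]
ft_force: [0.2, 0.8, -0.3]
gripper_width: 0.0339
grasp_force: 20.0
```

```bash
python3 -c "
from h import *
s=read_state();print(s['gripper_width'],s['grasp_force'],s['eef_pos'],s['q'][6])
go([.6245,-.296,.0185],-8)"
```

```text
0.033854466967812066 20.000223512761295 [ 0.62388502 -0.28622752  0.09996844] 0.07006595524376912
shift [-0.0098  0.002   0.0814] turn [-0.001 -0.002  0.   ]
```

arm_command(steps=[[[-0.008,0.001,0.02],[0,0,0],0.2],[[-0.008,0.001,0.06],[0,0,0],0.2],[[-0.008,0.001,0.08],[0,0,0],0.2],[[-0.008,0.001,0.08],[0,0,0],0.2],[[-0.008,0.001,0.081],[0,0,0],0.2],[[-0.008,0.001,0.081],[0,0,0],0.2]])

```text
clock: 17.85
eef_pos: [0.6241, -0.2953, 0.0198]
tcp_rot: [2.37, 2.062, 0.0]
ft_force: [-0.1, -1.0, -0.7]
gripper_width: 0.0338
grasp_force: 20.0
```

arm_command(steps=[[[0,0,0.002],[0,0,0],0.2],[[0,0,0.002],[0,0,0],0.65],[[0,0,0.002],[0,0,0],0.65],[[0,0,0.002],[0,0,0],0.65],[[0,0,0.002],[0,0,0],0.65],[[0,0,-0.04],[0,0,0],0.65],[[0,0,-0.08],[0,0,0],0.65],[[0,0,-0.1],[0,0,0],1],[[0,0,-0.1],[0,0,0],1]])

```text
clock: 18.75
eef_pos: [0.6264, -0.2968, 0.1242]
tcp_rot: [2.366, 2.056, 0.005]
ft_force: [0.0, -0.2, 0.7]
gripper_width: 0.0658
grasp_force: 0.0
```

```bash
python3 -c "
from h import *
s=read_state();print(s['gripper_width'],s['eef_pos'],s['q'][6])
p,d=grab_frame('wrist');blobs('wrist',p,d,s,amin=300)
go([.4405,.3575,.11],147.8)"
```

```text
0.06578448782056186 [ 0.62644464 -0.29683084  0.12416143] 0.0872389155291115
wrist [258. 111.] 2570 rect c [ 628.8 -259.4] sz [153.2 128.3] a 81.9 mean [ 633.5 -230.2] zt 20.9 [198. 191. 175.]
wrist [264. 123.] 1921 rect c [ 637.6 -234.1] sz [45.7 34. ] a 82.1 mean [ 637.7 -233.5] zt 46.9 [81. 78. 75.]
wrist [259. 198.] 2444 rect c [ 624.9 -298.6] sz [46.6 34. ] a 81.8 mean [ 624.9 -298.2] zt 46.8 [136. 134. 128.]
wrist [264. 234.] 494 rect c [ 622.8 -340.4] sz [  4.6 107.7] a 81.9 mean [ 623.3 -340.2] zt 20.9 [226. 223. 207.]
shift [ 0.6218 -0.274   0.0097] turn [0.004 0.001 0.422]
```

arm_command(steps=[[[0.622,-0.274,0.01],[0,0,0.422],1],[[0.622,-0.274,0.01],[0,0,0.422],1],[[0.622,-0.274,0.01],[0,0,0.422],1],[[0.622,-0.274,0.01],[0,0,0.422],1],[[0.622,-0.274,0.01],[0,0,0.422],1],[[0.622,-0.274,0.01],[0,0,0.422],1],[[0.622,-0.274,0.01],[0,0,0.422],1],[[0.622,-0.274,0.01],[0,0,0.422],1],[[0.622,-0.274,0.01],[0,0,0.422],1],[[0.622,-0.274,0.01],[0,0,0.422],1]])

```text
clock: 19.8
eef_pos: [0.4863, 0.1862, 0.1106]
tcp_rot: [-2.751, -1.518, 0.004]
ft_force: [0.5, -0.4, 0.6]
gripper_width: 0.0867
grasp_force: 0.0
```

```bash
python3 -c "
from h import *
s=read_state();print(s['eef_pos'],s['q'][6])
go([.4405,.3575,.10],147.8)"
```

```text
[0.48626275 0.18617687 0.11057394] -1.1029440764035376
shift [ 0.1205 -0.1301  0.0105] turn [-0.001  0.002 -0.   ]
```

arm_command(steps=[[[0.114,-0.127,0.01],[0,0,0],1],[[0.114,-0.127,0.01],[0,0,0],1],[[0.114,-0.127,0.01],[0,0,0],1],[[0.114,-0.127,0.01],[0,0,0],1],[[0.114,-0.127,0.03],[0,0,0],1],[[0.114,-0.127,0.05],[0,0,0],1],[[0.114,-0.127,0.05],[0,0,0],1],[[0.114,-0.127,0.05],[0,0,0],1]])

```text
clock: 20.6
eef_pos: [0.4406, 0.3486, 0.0611]
tcp_rot: [-2.75, -1.518, 0.004]
ft_force: [-0.5, 0.2, -0.4]
gripper_width: 0.0865
grasp_force: 0.0
```

```bash
python3 -c "
from h import *
s=read_state();print(s['eef_pos'],s['q'][6])
p,d=grab_frame('wrist');cv2.imwrite('pics/w5.png',p[:,:,::-1]);blobs('wrist',p,d,s,amin=300)
go([.4405,.3575,.006],147.8)"
```

```text
[0.4406182  0.3486241  0.06106865] -1.5159891305770774
wrist [170.  13.] 1076 rect c [464.2 485.9] sz [15.1 24.9] a 57.9 mean [465.  485.4] zt 25.7 [255.  252.  126.5]
wrist [357.  93.] 4332 rect c [533.9 389.6] sz [36.  44.2] a 44.4 mean [533.6 390.3] zt 37.1 [255. 242. 251.]
wrist [478. 165.] 1310 rect c [580.  291.3] sz [110.5  39.7] a 68.9 mean [584.1 302.9] zt 20.8 [103. 227. 125.]
wrist [255. 212.] 3154 rect c [440.7 357.8] sz [44.2 35.8] a 58.8 mean [441.8 358.9] zt 37.1 [193. 161.  80.]
wrist [255. 323.] 1562 rect c [388.8 281.2] sz [28.5 45.1] a 81.8 mean [393.1 282.7] zt 36.8 [ 66. 166. 153.]
shift [ 0.0067 -0.0051  0.056 ] turn [-0.  0. -0.]
```

View pics/w5.png

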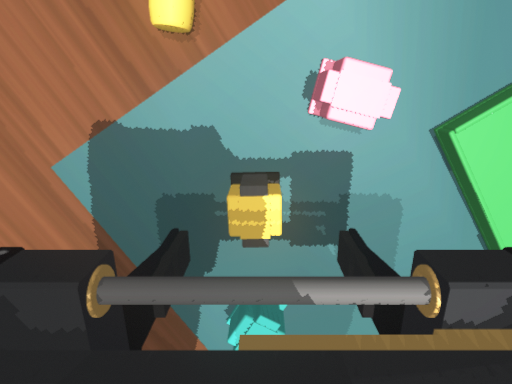

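The yellow transformer at (255,210) is centred between the fingers. The look-alikes, pink at (357,93) and turquoise at (257,325), are clear.

arm_command(steps=[[[0.007,-0.005,0.02],[0,0,0],1],[[0.007,-0.005,0.054],[0,0,0],0.8],[[0.007,-0.005,0.054],[0,0,0],0.7],[[0.007,-0.005,0.054],[0,0,0],0.2],[[0.007,-0.005,0.054],[0,0,0],0.2],[[0.007,-0.005,0.054],[0,0,0],0.2],[[0.007,-0.005,0.054],[0,0,0],0.2],[[0.007,-0.005,0.054],[0,0,0],0.2],[[0.007,-0.005,0.054],[0,0,0],0.2],[[0.007,-0.005,0.054],[0,0,0],0.2]])

```text
clock: 21.65
eef_pos: [0.4411, 0.3581, 0.0087]
tcp_rot: [2.75, 1.518, 0.001]
ft_force: [-0.6, -1.0, 5.1]
gripper_width: 0.0356
grasp_force: 20.0
```

```bash
python3 -c "
from h import *
s=read_state();print(s['gripper_width'],s['grasp_force'],s['eef_pos'],s['q'][6])
go([.639,.256,.10],147.8);go([.639,.256,.1],180)"
```

```text
0.03564242404374728 19.996187493670732 [0.44113851 0.3581459  0.00865883] -1.5797091980587958
shift [ 0.019   0.2219 -0.0912] turn [ 0.    -0.001  0.   ]
shift [ 0.019   0.2219 -0.0912] turn [ 0.001 -0.    -0.562]
```

arm_command(steps=[[[0,0,-0.05],[0,0,0],0.2],[[0,0,-0.091],[0,0,0],0.2],[[0.019,0.222,-0.091],[0,0,0],0.2],[[0.019,0.222,-0.091],[0,0,0],0.2],[[0.019,0.222,-0.091],[0,0,0],0.2],[[0.019,0.222,-0.091],[0,0,0],0.2],[[0.019,0.222,-0.091],[0,0,0],0.2],[[0.019,0.222,-0.06],[0,0,0],0.2],[[0.019,0.222,-0.03],[0,0,0],0.2],[[0.019,0.222,-0.03],[0,0,0],0.2]])

```text
clock: 22.65
eef_pos: [0.6353, 0.2533, 0.0324]
tcp_rot: [-2.749, -1.518, 0.016]
ft_force: [-1.0, -0.0, -1.7]
gripper_width: 0.0358
grasp_force: 20.0
```

```bash
python3 -c "
from h import *
s=read_state();print(s['gripper_width'],s['grasp_force'],s['eef_pos'])
go([.639,.256,.014],147.8)"
```

```text
0.03576395792746952 19.996237023733556 [0.63534149 0.25332649 0.03237059]
shift [0.0044 0.0018 0.0183] turn [-0.006  0.008 -0.   ]
```

arm_command(steps=[[[0,0,0],[0,0,0],0.2],[[0,0,0.01],[0,0,0],0.2],[[0,0,0.02],[0,0,0],0.2],[[0,0,0.022],[0,0,0],0.2],[[0,0,0.022],[0,0,0],0.2]])

```text
clock: 23.15
eef_pos: [0.6386, 0.2555, 0.0157]
tcp_rot: [2.75, 1.518, -0.001]
ft_force: [-0.2, 0.5, -0.5]
gripper_width: 0.0359
grasp_force: 20.0
```

arm_command(steps=[[[0,0,0.002],[0,0,0],0.2],[[0,0,0.002],[0,0,0],0.65],[[0,0,0.002],[0,0,0],0.65],[[0,0,0.002],[0,0,0],0.65],[[0,0,0.002],[0,0,0],0.65],[[0,0,-0.04],[0,0,0],0.65],[[0,0,-0.08],[0,0,0],0.65],[[0,0,-0.12],[0,0,0],1],[[0,0,-0.12],[0,0,0],1]])

```text
clock: 24.05
eef_pos: [0.6422, 0.258, 0.1436]
tcp_rot: [2.749, 1.518, 0.018]
ft_force: [0.6, 1.0, 0.7]
gripper_width: 0.066
grasp_force: 0.0
```

Run:
```python
from h import *
s=read_state();p,d=grab_frame('wrist');blobs('wrist',p,d,s,amin=300)
p,d=grab_frame('side');cv2.imwrite('pics/s6.png',p[:,:,::-1]);blobs("side",p,d,lo=.024,hi=.055,amin=60)
```

```text
wrist [251. 164.] 2008 rect c [639.9 255.3] sz [128.1 159.9] a 0.2 mean [645.4 279.9] zt 20.9 [ 87. 185. 107.]
wrist [ 79. 131.] 2223 rect c [534.3 389.2] sz [36.3 44.9] a 43.6 mean [536.  388.9] zt 37.2 [255. 208. 231.]
wrist [261. 194.] 1684 rect c [639.6 254.2] sz [44.5 35.5] a 57.7 mean [640.4 255.3] zt 41.2 [193. 166.  79.]
side [277. 120.] 436 rect c [ 629.7 -264.3] sz [114.1  36.5] a 80.2 mean [ 628.6 -262.1] zt 46.2 [189. 186. 180.]
side [345. 124.] 152 rect c [ 461.2 -364.8] sz [45.5 48.9] a 45.2 mean [ 460.2 -363.4] zt 29.3 [255. 255. 255.]
side [158. 159.] 71 rect c [798.5  47.4] sz [33.2  2.6] a 89.9 mean [799.1  50.7] zt 51.6 [34. 33. 33.]
side [144. 170.] 60 rect c [798.9  91.7] sz [ 2.2 42.6] a 0.1 mean [799.2  91.2] zt 49.4 [34.  33.  33.5]
side [218. 173.] 204 rect c [638.3  -3.6] sz [33.8 33.9] a 83.8 mean [636.7  -2.2] zt 49.9 [150.5 137.5 255. ]
side [203. 191.] 215 rect c [631.5  62.6] sz [31.2 33.5] a 36.9 mean [630.5  63.8] zt 49.8 [254. 134.  87.]
side [289. 240.] 252 rect c [390.6  63.4] sz [34.2 33.8] a 1.8 mean [389.7  64.5] zt 46.0 [255.  167.  116.5]
side [143. 249.] 336 rect c [637.4 255.8] sz [44.  36.7] a 57.8 mean [636.1 256.2] zt 40.9 [237.  206.5  99. ]
side [232. 323.] 426 rect c [386.  273.6] sz [44.1 35.9] a 28.1 mean [385.  274.6] zt 37.3 [160. 255. 254.]
side [130. 331.] 469 rect c [532.5 390.2] sz [36.2 44.8] a 43.3 mean [530.9 390.7] zt 37.3 [255. 250. 254.]
```

View pics/s6.png

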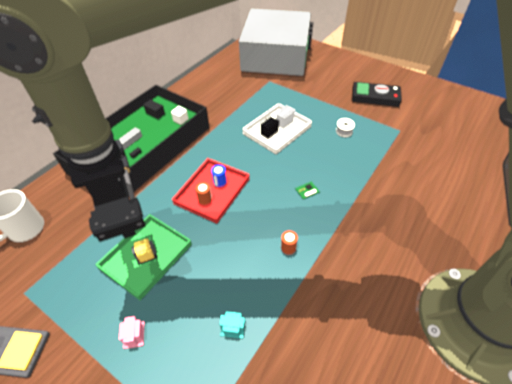

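The side view shows the transformer upright in the green tray (144,250) and the capacitors in the red tray at (203,192) and (219,175). The sinks are in the white tray at (270,127) and (287,115). The reel (345,126) and the board (307,190) have not moved, and the gripper is clear of everything.

```bash
python3 -c "
from station import *
print(hand_in())"
```

```text
the job is handed in; nothing more can be done
None
```

I sorted all five parts upright into their trays, left the reel and board untouched, and handed the job in at about 24 s of the 112 s limit; the hand-in returned no verdict.

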